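# Ease a sagging gate bolt over its bent keeper and hold the gate ajar

## Task

Open the spring-closed gate of the bench test bay: pinch the sagging barrel bolt's upright black handle gently (its sleeve is cracked: 20 N at most), lift the bolt so that its nose collar clears the keeper's bent-up lip, and draw it back towards the hinge, right out of the keeper, without forcing it. Then swing the gate about 25 degrees open towards the robot and finish while still holding it there by the drawn bolt's handle. Leave the ring, spanner, can and bin where they are.

Things in the scene. Friction and masses are not known exactly. Their poses are not given: they have to be found in the camera images.
- test_bay: Fixed bay: 280 x 500 x 12 mm steel plate, low gate across its front, 192 mm high hinge post at +y, 48 mm wide latch post (top at 150 mm) at -y. Origin on the bench in the mid-plane of the closed gate; +x from the gate into the bay, away from the robot; +y along the gate from latch to hinge; z up. Hinge axis at x 0, y 200 mm; gate's free end at y -172. Yaw within 15 degrees of 0; place varies.
- gate_hinge (a point): Point on the gate's vertical hinge axis, 150 mm above the bench (level with the gate's top). Axes as the test bay's with the gate closed; they turn with the gate.
- gate (a joint): Opening angle in rad: 0 shut, up to 1.1, growing as the free end swings towards the robot (bay's -x; clockwise from above). Aluminium frame 362 mm wide, 24 mm thick, 0.9 kg, top at 150 mm. A spring pulls it shut with 0.5 N m + 1.0 N m per rad (about 4 N at the handle when 25 degrees open); it shuts when let go.
- bolt_handle (a point): Centre of the handle: upright black plastic sleeve, 22 mm diameter, 50 mm high (25 mm above and below), on a stem from the bolt's rod, in the gate's mid-plane. Bolt down: 230 mm above the bench. 295 mm from the hinge axis less bolt_pull. Guides beside it are 196 mm high: keep fingertips above 200. Bolt about 0.25 kg; it slides along the gate and rises straight up, never tilts or turns in the gate.
- bolt_nose (a point): Centre of the bolt's nose end, on the axis of its 12 mm rod: 119 mm from the handle towards the latch post and 62 mm below the handle's centre. A collar 30 mm in diameter and 12 mm long sits on this end.
- keeper: Fixed open-topped steel U on the latch post; origin and axes as the test bay's. Two cheeks 38 mm apart, 42 mm high, from y -228 to -186 mm, keep the gate shut while the nose is between them. Across them at y -192 mm a bent-up lip, 4 mm thick, 11 mm above the post. With the bolt down its collar's underside is 3 mm above the post: raise it 9 mm or more to draw it.
- bolt_pull (a joint): How far the bolt is drawn along the gate towards the hinge, m: 0 fully shot (starts at 0 to 0.004), 0.055 at the stop. From about 0.007 on the collar meets the lip unless raised; past the lip at 0.026; nose right out of the keeper from 0.034. Friction 1.5 N; stays where left.
- bolt_lift (a joint): How far the bolt is raised in its guides, in m: 0 hanging low, 0.016 at the upper stop. It sinks back under its own weight when not held.
- flange_ring: Bystander: loose steel ring, 90 mm outside, 60 mm inside, 14 mm high, lying on the bay's base plate behind the gate. Origin at the centre of its underside.
- spanner: Bystander: loose steel spanner 180 mm long lying on the bench to the right of the bay. Origin under its middle.
- spray_can: Bystander: white can, 52 mm diameter, 150 mm high, standing on the bench to the left of the bay. Origin at the centre of its underside.
- parts_bin: Bystander: grey open bin, 120 x 160 x 60 mm, on the bench to the left of the bay. Origin at the centre of its underside.

How it is judged:
By the outcome, as a careful person would: the job done as asked, in the order asked, and still so for the second after the job is handed in, while the arm keeps its last pose, push and grip.
It also fails if it takes over 40 s, if anything falls off the work surface, if the arm or the gripper's body presses on something with over 40 N, if the wrist force passes 120 N, or if a joint passes its speed limit or range.

## Robot

A 6-joint arm with a two-finger parallel gripper is mounted at the origin on the work surface. World frame = base frame: x ahead of the robot, y to its left, z up, the work surface at z = 0. Lengths are in mm, angles in degrees, forces in N, time in s.
With the tool pointing down it reaches from about 300 to 750 mm from the base axis. Payload 8.5 kg.
Tool frame: the origin (TCP) lies midway between the tips of the shut fingers; the grasp point (between the pads) lies 19 mm behind it; z points along the fingers, y is the direction in which the jaws open and shut (so a half turn about z gives the same grasp; the last joint's range is limited). The gripper opens to 88 mm and grips with 3 to 60 N. Pads are 18 mm wide; open, the fingers measure 123 mm over their backs; the gripper's body (75 mm by 187 mm) begins 45 mm behind the grasp point.
Start: joints at [-83.726, 21.807, 74.336, -0, 83.858, -12.336], TCP at [175.509, -521.226, 238.748] pointing down, gripper open.
Joint ranges: [-178.18, 178.18], [-50.72, 133.34], [12.68, 142.11], [-81.47, 261.47], [9.98, 163.14], [-165.26, 165.26]. Speed limits (degrees/s): [136.94, 136.94, 180, 180, 180, 180].

## Interface

Orientations are given as a 3x3 rotation matrix whose columns are the frame's x, y, z axes.
In Python, from workcell import bot gives the robot as it stands.
- The arm moves only by the tool apply_moves, never from a script. Its argument "rows" is a list that holds one entry, the list of rows, each a list of 6 numbers: the shift along the tool's x, y, z normalised to -1 to 1, where 1 is 250 mm, then the turn, a rotation vector about the tool's x, y, z normalised to -1 to 1, where 1 is pi/2 rad. In form: [[[tx, ty, tz, ax, ay, az], ...]]. A call has exactly 8 rows; each row shifts and turns the pose as measured when the row begins, along the tool's axes as they then stand; what a row does not reach is not made up. A row lasts 1/8 s, in which the tool goes at most 62.5 mm and 10.7 degrees, less where a joint would pass 70% of its speed; a pose out of reach is approached as far as the arm can. A call with a number of a shift or a turn outside -1 to 1 is refused whole. A call with a gripper value outside its range is refused whole. "hand" is the opening, from 0 (shut) to 1 (fully open), set as the call begins (left out, the last holds). The fingers move at their own pace and stop on an object; "grip_force" is the grip in N (left out, the last holds). Time passes only in rows, so rows that do not move let the fingers close, or fill a call up. It gives the time, the measured TCP pose, the force and the opening at its end, in the units of the state.
- bot.get_state(): the state, without advancing time (a new reading comes with each control period).
- bot.capture(name): name is "side" or "top" or "wrist"; returns a dict with "image" (420x560x3 uint8, blue, green, red), "camera_matrix" (3x3 intrinsics, pixels), "extrinsics" (4x4, takes a point from world to camera coordinates). Camera axes: x right, y down, z forward; pixel columns grow to the right and rows downward; lengths in mm; the calibration is good to about 2 mm. The wrist camera is an equidistant fisheye: a pixel r from the principal point sees the ray r / f radians off the axis. A picture is of the moment at which its call begins. There is no depth.
- bot.finish_job(): hands the job in, once; it reports no verdict.
Trained networks look in the newest picture that a camera, given by its name, has taken for a name from the list of things; names that differ only in an ending like _2 or _b are one class to them, and where a whole thing is asked for, a point or a joint stands for the part that bears it (a point fixed in the world has none). Each returns a list of dicts, best first, with "confidence" (0 to 1); they miss things now and then, are a little off and sometimes report something else, mostly with a low value. They report only what shows in the picture. A call takes as long as a camera call.
- bot.find_in(name, camera): "extent" ([left, top, width, height] in pixels, round what is visible of it).
- bot.landmark_of(name, camera): "centre" ([column, row] in pixels: a listed point, or the origin of a listed thing).
The state is a dict: "clock": time; "q": joint angles; "qvel": joint speeds; "tau": joint torques, N m; "tool_pos": TCP position; "tcp_rot": TCP orientation; "contact_force": force on the tool from outside, world axes, zero at the start; "torque": the same for the moment, N m; "opening": finger opening in mm.
Only numpy, scipy, OpenCV 4.12 (cv2) and the standard library are available. Lean on these libraries where they do the work, as an engineer would, in place of code of your own. Each camera call takes 0.05 s, during which the arm holds its last target.

## Working session

There is one attempt and no reset: what is moved stays moved. The work goes in short steps, Python scripts to look and compute and a tool call to move; the robot and the scene stay as the last step left them, time stands still between calls to the robot, and variables do not carry over. Pictures are saved under pics/ and viewed, and the job is handed in when it is done.

Besides the shell and the picture viewer there is one more tool, called after "Emit:" as a command line: name --argument value ..., lists and objects as JSON in quotes. apply_moves: Moves the arm, as the interface text tells. Its arguments: {"type":"object","properties":{"rows":{"type":"array"},"hand":{"type":"number"},"grip_force":{"type":"number"}},"required":["rows"]}

```bash
ls; mkdir -p pics; python3 - <<'E'
from workcell import bot
import cv2
print(bot.get_state())
for c in ("side","top","wrist"):
    r=bot.capture(c); cv2.imwrite(f"pics/{c}0.png",r["image"])
    print(c,r["camera_matrix"].tolist(),r["extrinsics"].round(4).tolist())
    for n in ("bolt_handle","bolt_nose","gate_hinge","test_bay","keeper"):
        print(n,[(d["centre"],round(d["confidence"],2)) for d in bot.landmark_of(n,c)][:2])
E
```

```text
pics
{'clock': 0.0, 'q': array([-8.37273707e+01,  2.18402135e+01,  7.43836023e+01, -2.21305340e-04,
        8.38557987e+01, -1.23348979e+01]), 'qvel': array([-0.04502941,  0.04509254, -0.04174507, -0.15663234, -0.01215131,
       -0.03536621]), 'tau': array([ 2.65206931e-03, -4.37930596e+01, -2.24550694e+01,  7.13857496e-02,
        3.52619821e-02, -1.11434674e-04]), 'tool_pos': array([ 175.47122172, -520.97708202,  238.15181296]), 'tcp_rot': array([[ 9.47726389e-01,  3.19084108e-01, -1.55637190e-04],
       [ 3.19084011e-01, -9.47725428e-01,  1.38079661e-03],
       [ 2.93088933e-04, -1.35827873e-03, -9.99999035e-01]]), 'contact_force': array([0.17411087, 0.63888963, 0.47243315]), 'torque': array([ 0.03685918, -0.00466885,  0.03362585]), 'opening': 88.34495903203688}
side [[426.43387738616667, 0.0, 286.10462507766226], [0.0, 426.43387738616667, 209.22960705683425], [0.0, 0.0, 1.0]] [[0.8767, -0.4809, -0.0142, -514.6917], [-0.2554, -0.4401, -0.8609, 275.9533], [0.4077, 0.7583, -0.5086, 1510.949], [0.0, 0.0, 0.0, 1.0]]
bolt_handle [([301.7, 192.7], 0.58)]
bolt_nose [([318.7, 219.0], 0.59)]
gate_hinge [([263.6, 182.7], 0.69)]
test_bay [([286.3, 228.8], 0.79), ([247.6, 188.9], 0.34)]
keeper []
top [[491.5297976093671, 0.0, 278.62037317706813], [0.0, 491.5297976093671, 204.12679477695858], [0.0, 0.0, 1.0]] [[0.0086, -1.0, 0.0038, -2.3399], [-0.996, -0.0089, -0.0887, 562.4104], [0.0887, -0.003, -0.9961, 1633.6353], [0.0, 0.0, 0.0, 1.0]]
bolt_handle [([293.4, 170.6], 0.97)]
bolt_nose [([330.8, 176.7], 0.74)]
gate_hinge [([199.1, 181.9], 0.83)]
test_bay [([423.8, 234.2], 0.61), ([262.5, 184.0], 0.59)]
keeper []
wrist [[325.19226210127806, 0.0, 283.6635536363387], [0.0, 325.19226210127806, 210.47983143813147], [0.0, 0.0, 1.0]] [[0.3185, -0.9479, -0.0016, -549.4612], [-0.904, -0.3043, 0.3002, -41.9717], [-0.2851, -0.0942, -0.9539, 391.1422], [0.0, 0.0, 0.0, 1.0]]
bolt_handle []
bolt_nose []
gate_hinge []
test_bay []
keeper []
```

View pics/side0.png

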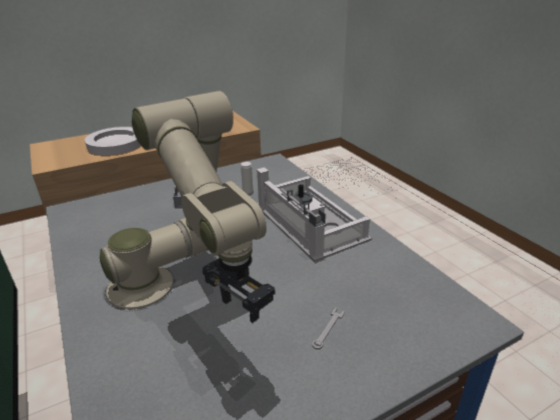

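View pics/top0.png

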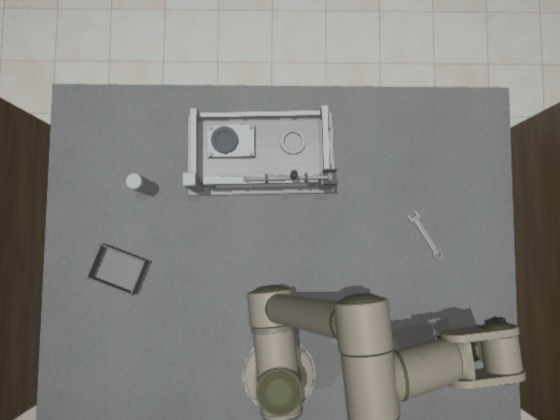

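The side view shows the gate with the black handle near (301,190). In the top view the handle is near (293,174), the hinge post near (190,179) and the keeper near (330,180). Next I'll localise them using the known heights.

```bash
cat > h.py <<'E'
import numpy as np, cv2
from workcell import bot
def ray(r,uv):
    K=r["camera_matrix"];E=r["extrinsics"];R=E[:3,:3];t=E[:3,3]
    d=R.T@np.linalg.solve(K,[uv[0],uv[1],1.]);return -R.T@t,d/np.linalg.norm(d)
def atz(r,uv,z):
    c,d=ray(r,uv);return c+d*(z-c[2])/d[2]
def proj(r,p):
    E=r["extrinsics"];q=r["camera_matrix"]@(E[:3,:3]@np.asarray(p,float)+E[:3,3]);return q[:2]/q[2]
def tri(rs,uvs):
    A=np.zeros((3,3));b=np.zeros(3);L=[]
    for r,u in zip(rs,uvs):
        c,d=ray(r,u);M=np.eye(3)-np.outer(d,d);A+=M;b+=M@c;L.append((c,d))
    p=np.linalg.solve(A,b);return p,[np.linalg.norm(np.cross(p-c,d)) for c,d in L]
E
python3 - <<'E'
from h import *
T=bot.capture("top");S=bot.capture("side")
for n,z in (("bolt_handle",230),("bolt_nose",168),("gate_hinge",150)):
    a=bot.landmark_of(n,"top");b=bot.landmark_of(n,"side")
    for x in a[:1]: print(n,"top",x["centre"],atz(T,x["centre"],z).round(1))
    for x in b[:1]: print(n,"side",x["centre"],atz(S,x["centre"],z).round(1))
    if a and b: print(tri([T,S],[a[0]["centre"],b[0]["centre"]]))
for nm,r,(x,y,w,h) in (("top",T,(180,100,170,100)),("side",S,(240,150,140,110))):
    cv2.imwrite(f"pics/{nm}z.png",cv2.resize(r["image"][y:y+h,x:x+w],None,fx=4.7,fy=4.7,interpolation=cv2.INTER_CUBIC))
E
```

```text
bolt_handle top [294.4, 173.4] [636.3 -42.9 230. ]
bolt_handle side [298.8, 192.8] [622.3 -42.6 230. ]
(array([630.85352381, -40.25193431, 227.81387095]), [np.float64(6.276865900153001), np.float64(6.276865900153167)])
bolt_nose top [329.6, 176.8] [ 636.1 -154.2  168. ]
bolt_nose side [316.4, 222.3] [ 621.9 -170.4  168. ]
(array([ 635.52510442, -154.32213884,  155.42805607]), [np.float64(2.6671798381579017), np.float64(2.6671798381581224)])
gate_hinge top [199.9, 180.1] [624.6 250.1 150. ]
gate_hinge side [262.0, 181.7] [608.8 255.6 150. ]
(array([616.81914637, 253.22922175, 150.08048121]), [np.float64(8.34771085947037), np.float64(8.347710859470498)])
```

View pics/topz.png

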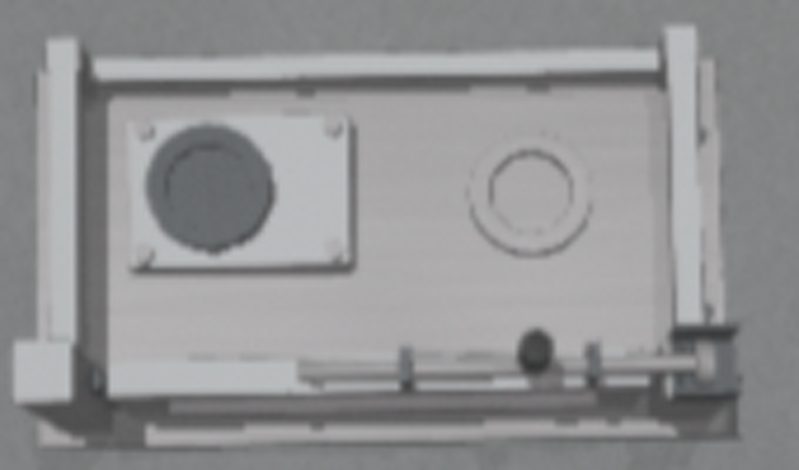

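View pics/sidez.png

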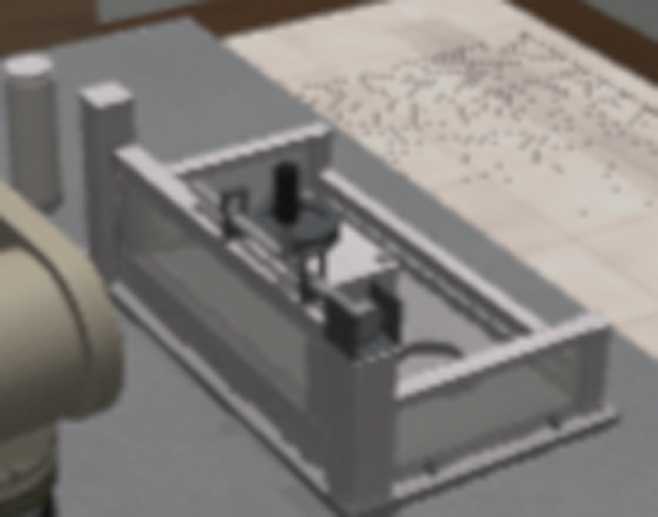

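The zoomed views put the handle at about (294,174) in the top picture and (301,190) in the side one. The yaw is about 2°. The jaws should close across the gate, so I'll plan an approach above the handle.

```bash
cat > plan.py <<'E'
from h import *
from scipy.spatial.transform import Rotation as Ro
def plan(goal,yaw,n,lag=None):
    """rows towards goal with tool straight down, tool-x at yaw deg; prints rounded rows, equal world steps"""
    s=bot.get_state();p=s["tool_pos"].copy();R=s["tcp_rot"].copy()
    a=np.radians(yaw);G=np.array([[np.cos(a),np.sin(a),0],[np.sin(a),-np.cos(a),0],[0,0,-1.]])
    goal=np.asarray(goal,float);rows=[]
    for k in range(n):
        f=1/(n-k)
        v=R.T@((goal-p)*f); w=Ro.from_matrix(R.T@G).as_rotvec()*f
        row=np.r_[v/250,w/(np.pi/2)].round(4)+0.0
        rows.append(row.tolist());p=p+R@(row[:3]*250);R=R@Ro.from_rotvec(row[3:]*np.pi/2).as_matrix()
    print(rows)
def state():
    s=bot.get_state();R=s["tcp_rot"]
    print("t",round(s["clock"],2),"p",s["tool_pos"].round(1),"yaw",np.degrees(np.arctan2(R[1,0],R[0,0])).round(2),"z",R[:,2].round(3),"F",s["contact_force"].round(1),"open",round(s["opening"],1))
E
python3 - <<'E'
from plan import *
r=bot.capture("wrist");E=r["extrinsics"];R=E[:3,:3]
c=-R.T@E[:3,3];s=bot.get_state()
print("cam in tool",s["tcp_rot"].T@(c-s["tool_pos"]),s["tcp_rot"].T@R.T)
plan([380,-330,330],55,8)
E
```

```text
cam in tool [ 7.70615575e+01  1.40310878e-01 -1.46081634e+02] [[-6.25956585e-04 -9.53855968e-01 -3.00263886e-01]
 [ 9.99998528e-01 -1.17470220e-04 -1.71151450e-03]
 [ 1.59726625e-03 -3.00264515e-01  9.53854638e-01]]
[[0.1274, -0.058, -0.0456, 0.0, 0.0, -0.0505], [0.1316, -0.0477, -0.0456, 0.0, 0.0, -0.0505], [0.135, -0.0371, -0.0456, 0.0, 0.0, -0.0506], [0.1375, -0.0263, -0.0456, 0.0, 0.0, -0.0505], [0.1392, -0.0153, -0.0456, 0.0, 0.0, -0.0506], [0.1399, -0.0042, -0.0457, 0.0, 0.0, -0.0505], [0.1398, 0.0068, -0.0456, 0.0, 0.0, -0.0506], [0.1389, 0.018, -0.0457, 0.0, 0.0, -0.0505]]
```

Emit:
apply_moves --rows '[[[0.127, -0.058, -0.046, 0, 0, -0.05], [0.132, -0.048, -0.046, 0, 0, -0.05], [0.135, -0.037, -0.046, 0, 0, -0.05], [0.137, -0.026, -0.046, 0, 0, -0.05], [0.139, -0.015, -0.046, 0, 0, -0.05], [0.14, -0.004, -0.046, 0, 0, -0.05], [0.14, 0.007, -0.046, 0, 0, -0.05], [0.139, 0.018, -0.046, 0, 0, -0.05]]]' --hand 1 --grip_force 12

```text
clock: 2.35
tool_pos: [383.6, -324.5, 332.9]
tcp_rot: [[0.566, 0.824, -0.0], [0.824, -0.566, 0.002], [0.001, -0.001, -1.0]]
contact_force: [-0.9, -0.4, -0.6]
opening: 88.3
```

```bash
python3 - <<'E'
from plan import *
state()
plan([634,-60,340],92,8)
E
```

```text
t 2.35 p [ 383.6 -324.5  332.9] yaw 55.52 z [-0.     0.002 -1.   ] F [-0.9 -0.4 -0.6] open 88.3
[[0.1799, 0.0283, -0.0033, 0.0, -0.0001, -0.0507], [0.1771, 0.0425, -0.0034, 0.0, -0.0001, -0.0507], [0.1731, 0.0565, -0.0034, 0.0, -0.0001, -0.0507], [0.1681, 0.0701, -0.0034, -0.0001, -0.0001, -0.0507], [0.162, 0.0832, -0.0035, 0.0, -0.0001, -0.0506], [0.1548, 0.0958, -0.0035, -0.0001, -0.0002, -0.0507], [0.1467, 0.1078, -0.0035, 0.0, -0.0001, -0.0506], [0.1377, 0.1192, -0.0035, -0.0001, -0.0002, -0.0507]]
```

Emit:
apply_moves --rows '[[[0.18, 0.028, -0.003, 0, 0, -0.05], [0.177, 0.042, -0.003, 0, 0, -0.05], [0.173, 0.056, -0.003, 0, 0, -0.05], [0.168, 0.07, -0.003, 0, 0, -0.05], [0.162, 0.083, -0.003, 0, 0, -0.05], [0.155, 0.096, -0.003, 0, 0, -0.05], [0.147, 0.108, -0.003, 0, 0, -0.05], [0.138, 0.119, -0.003, 0, 0, -0.05]]]'

```text
clock: 3.35
tool_pos: [639.6, -49.3, 340.7]
tcp_rot: [[-0.047, 0.999, 0.002], [0.999, 0.047, -0.001], [-0.001, 0.002, -1.0]]
contact_force: [-0.6, -0.0, -0.1]
opening: 88.4
```

```bash
cat >> h.py <<'E'
def fray(r,uv):
    K=r["camera_matrix"];E=r["extrinsics"];R=E[:3,:3]
    x=(uv[0]-K[0,2])/K[0,0];y=(uv[1]-K[1,2])/K[1,1];th=np.hypot(x,y);s=np.sin(th)/th if th>1e-9 else 1
    return -R.T@E[:3,3],R.T@np.array([x*s,y*s,np.cos(th)])
def fatz(r,uv,z):
    c,d=fray(r,uv);return c+d*(z-c[2])/d[2]
E
python3 - <<'E'
from plan import *
state()
r=bot.capture("wrist");cv2.imwrite("pics/w1.png",r["image"])
for n,z in (("bolt_handle",230),("bolt_nose",168),("gate_hinge",150)):
    for x in bot.landmark_of(n,"wrist")[:2]: print(n,x["centre"],x["confidence"],fatz(r,x["centre"],z).round(1))
E
```

```text
t 3.35 p [639.6 -49.3 340.7] yaw 92.67 z [ 0.002 -0.001 -1.   ] F [-0.6 -0.  -0.1] open 88.4
bolt_handle [276.5, 195.3] 0.69 [632.7 -39.7 230. ]
bolt_nose [277.6, 281.0] 0.93 [ 637.1 -154.9  168. ]
```

View pics/w1.png

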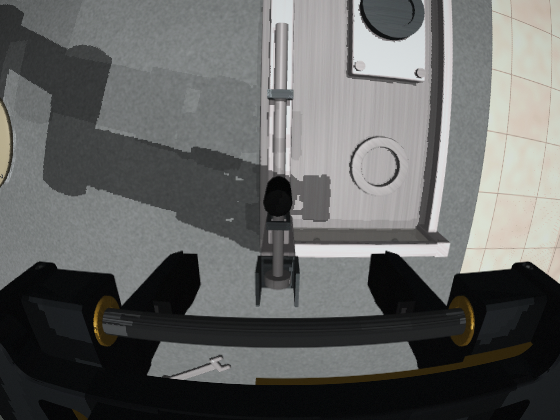

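The wrist view shows the handle at about (278,197), the rod running from (281,25) to (278,245), and the collar at (278,283) between the keeper cheeks. The space between the fingers is clear.

```bash
python3 - <<'E'
from plan import *
r=bot.capture("wrist");im=r["image"]
x,y,w,h=235,140,90,170
cv2.imwrite("pics/w1z.png",cv2.resize(im[y:y+h,x:x+w],None,fx=3.5,fy=3.5,interpolation=cv2.INTER_CUBIC))
for u,z in (((281,30),168),((280,140),168),((278,245),168),((277,187),255),((278,197),230)): print(u,fatz(r,u,z).round(1))
E
```

```text
(281, 30) [628.7 108.6 168. ]
(280, 140) [632.4  -0.8 168. ]
(278, 245) [ 634.8 -111.3  168. ]
(277, 187) [632.3 -27.5 255. ]
(278, 197) [633.2 -41.8 230. ]
```

View pics/w1z.png

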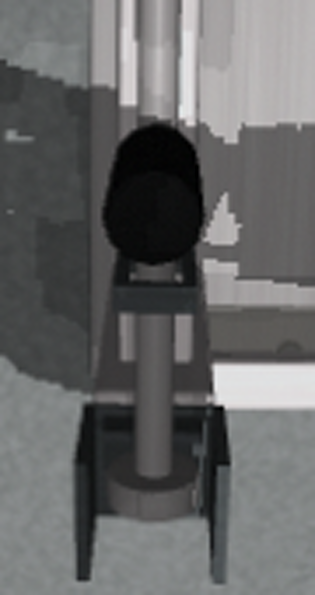

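```bash
python3 - <<'E'
from plan import *
r=bot.capture("wrist")
for u,z in (((278.7,202),255),((279.3,186),205),((279,194),230)): print(u,fatz(r,u,z).round(1))
plan([633.5,-41.5,290],91.7,8)
E
```

```text
(278.7, 202) [633.6 -39.7 255. ]
(279.3, 186) [633.4 -39.2 205. ]
(279, 194) [633.5 -40.  230. ]
[[0.005, -0.0022, 0.0254, 0.0002, 0.0001, 0.001], [0.005, -0.0022, 0.0254, 0.0002, 0.0001, 0.001], [0.005, -0.0022, 0.0254, 0.0001, 0.0001, 0.001], [0.005, -0.0023, 0.0254, 0.0002, 0.0001, 0.001], [0.005, -0.0022, 0.0254, 0.0001, 0.0001, 0.0011], [0.005, -0.0023, 0.0254, 0.0002, 0.0001, 0.001], [0.005, -0.0023, 0.0255, 0.0001, 0.0001, 0.0011], [0.0049, -0.0022, 0.0254, 0.0002, 0.0, 0.001]]
```

Emit:
apply_moves --rows '[[[0.006, -0.003, 0.08, 0, 0, 0.0015], [0.006, -0.003, 0.08, 0, 0, 0.0015], [0.006, -0.003, 0.08, 0, 0, 0.0015], [0.006, -0.003, 0.08, 0, 0, 0.0015], [0.006, -0.003, 0.08, 0, 0, 0.0015], [0.006, -0.003, 0.06, 0, 0, 0.0015], [0.001, -0.003, 0.03, 0, 0, 0], [0, 0, 0, 0, 0, 0]]]'

```text
clock: 4.65
tool_pos: [628.7, -51.2, 219.0]
tcp_rot: [[-0.012, 1.0, 0.007], [1.0, 0.012, -0.004], [-0.004, 0.007, -1.0]]
contact_force: [-0.1, -0.1, 0.4]
opening: 88.1
```

```bash
python3 - <<'E'
from plan import *
state()
r=bot.capture("wrist");cv2.imwrite("pics/w2.png",r["image"])
for n,z in (("bolt_handle",230),("bolt_nose",168),("gate_hinge",150)):
    for x in bot.landmark_of(n,"wrist")[:2]: print(n,x["centre"],x["confidence"],fatz(r,x["centre"],z).round(1))
plan([633.5,-40,209],91.7,3)
E
```

```text
t 4.65 p [628.7 -51.2 219. ] yaw 90.7 z [ 0.007 -0.004 -1.   ] F [-0.1 -0.1  0.4] open 88.1
bolt_handle [299.1, 263.2] 0.76 [634.9 -41.6 230. ]
bolt_nose [293.6, 352.7] 0.64 [ 637.4 -154.5  168. ]
[[0.0143, 0.0058, 0.0142, 0.0018, 0.0009, -0.0035], [0.0143, 0.0059, 0.0142, 0.0018, 0.0008, -0.0035], [0.0142, 0.0059, 0.0142, 0.0018, 0.0009, -0.0036]]
```

View pics/w2.png

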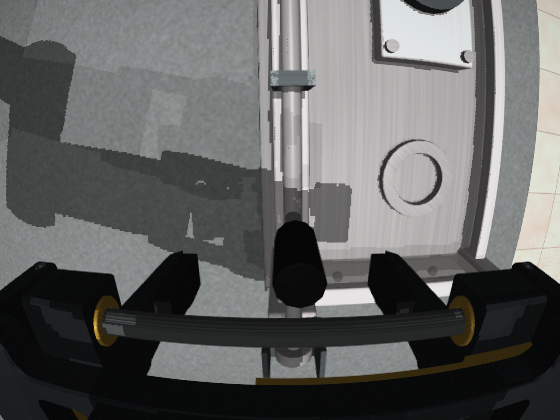

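The handle stands between the fingers, with its top disc at about (300,285) and its foot at about (294,232). The hand is roughly 10 mm off along y, so I'll correct that.

```bash
python3 - <<'E'
from plan import *
r=bot.capture("wrist")
for u,z in (((300,284),255),((294.5,237),205),((298,261),230)): print(u,fatz(r,u,z).round(1))
state()
plan([634.3,-40,209],91.7,5)
E
```

```text
(300, 284) [634.4 -38.  255. ]
(294.5, 237) [634.2 -38.4 205. ]
(298, 261) [634.9 -40.3 230. ]
t 4.9 p [629.2 -50.6 219.5] yaw 90.76 z [ 0.008 -0.004 -1.   ] F [1.2 0.  0.1] open 88.0
[[0.0085, 0.0041, 0.0084, 0.0011, 0.0005, -0.0021], [0.0084, 0.0041, 0.0084, 0.001, 0.0005, -0.0021], [0.0084, 0.0042, 0.0084, 0.0011, 0.0005, -0.0021], [0.0084, 0.0042, 0.0084, 0.001, 0.0005, -0.0021], [0.0084, 0.0043, 0.0084, 0.0011, 0.0005, -0.0021]]
```

Emit:
apply_moves --rows '[[[0.012, 0.006, 0.01, 0.0015, 0.001, -0.003], [0.012, 0.006, 0.01, 0.0015, 0.001, -0.003], [0.012, 0.006, 0.01, 0.0015, 0.001, -0.003], [0.012, 0.006, 0.01, 0.0015, 0.001, -0.003], [0.006, 0.003, 0.006, 0.001, 0, -0.002], [0, 0, 0, 0, 0, 0], [0, 0, 0, 0, 0, 0], [0, 0, 0, 0, 0, 0]]]'

```text
clock: 5.9
tool_pos: [636.4, -35.7, 207.5]
tcp_rot: [[-0.037, 0.999, -0.003], [0.999, 0.037, 0.003], [0.003, -0.003, -1.0]]
contact_force: [-0.3, 1.1, -0.1]
opening: 88.5
```

```bash
python3 - <<'E'
from plan import *
state()
plan([634.4,-39.5,209],91.7,4)
E
```

```text
t 5.9 p [636.4 -35.7 207.5] yaw 92.14 z [-0.003  0.003 -1.   ] F [-0.3  1.1 -0.1] open 88.5
[[-0.0037, -0.0021, -0.0015, -0.0005, -0.0004, 0.0012], [-0.0037, -0.0022, -0.0016, -0.0005, -0.0004, 0.0012], [-0.0037, -0.0021, -0.0015, -0.0005, -0.0004, 0.0012], [-0.0037, -0.0021, -0.0016, -0.0004, -0.0005, 0.0013]]
```

Emit:
apply_moves --rows '[[[-0.005, -0.0025, -0.003, -0.0005, 0, 0.001], [-0.005, -0.0025, -0.003, -0.0005, 0, 0.001], [-0.004, -0.002, -0.002, 0, 0, 0.001], [0, 0, 0, 0, 0, 0], [0, 0, 0, 0, 0, 0], [0, 0, 0, 0, 0, 0], [0, 0, 0, 0, 0, 0], [0, 0, 0, 0, 0, 0]]]' --hand 0.4

```text
clock: 6.9
tool_pos: [634.7, -39.7, 209.8]
tcp_rot: [[-0.032, 0.999, -0.001], [0.999, 0.032, 0.003], [0.003, -0.001, -1.0]]
contact_force: [0.5, 0.2, 0.5]
opening: 35.3
```

```bash
python3 - <<'E'
from plan import *
state()
r=bot.capture("wrist");cv2.imwrite("pics/w3.png",r["image"])
E
```

```text
t 6.9 p [634.7 -39.7 209.8] yaw 91.83 z [-0.001  0.003 -1.   ] F [0.5 0.2 0.5] open 35.3
```

View pics/w3.png

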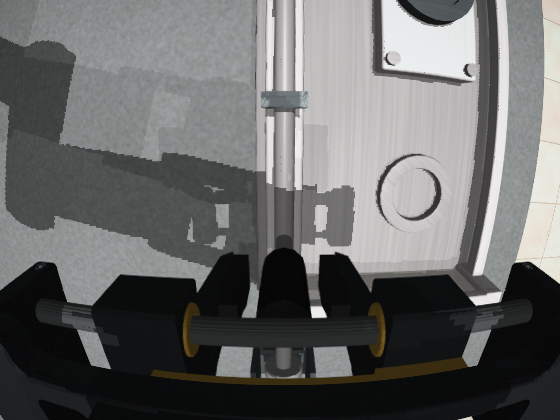

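The handle is centred between the fingers at about column 284, so I'll close at 12 N.

Emit:
apply_moves --rows '[[[0, 0, 0, 0, 0, 0], [0, 0, 0, 0, 0, 0], [0, 0, 0, 0, 0, 0], [0, 0, 0, 0, 0, 0], [0, 0, 0, 0, 0, 0], [0, 0, 0, 0, 0, 0], [0, 0, 0, 0, 0, 0], [0, 0, 0, 0, 0, 0]]]' --hand 0 --grip_force 13

```text
clock: 7.95
tool_pos: [634.6, -39.7, 209.8]
tcp_rot: [[-0.032, 0.999, -0.001], [0.999, 0.032, 0.002], [0.003, -0.001, -1.0]]
contact_force: [0.1, -0.1, -0.3]
opening: 21.8
```

```bash
python3 - <<'E'
from plan import *
state()
s=bot.get_state()
plan(s["tool_pos"]+[0,0,12],91.8,5)
E
```

```text
t 7.95 p [634.6 -39.7 209.8] yaw 91.83 z [-0.001  0.002 -1.   ] F [ 0.1 -0.1 -0.3] open 21.8
[[0.0, 0.0, -0.0096, -0.0001, -0.0003, 0.0001], [0.0, 0.0, -0.0096, -0.0001, -0.0003, 0.0001], [0.0, 0.0, -0.0096, -0.0002, -0.0003, 0.0001], [0.0, 0.0, -0.0096, -0.0001, -0.0004, 0.0], [0.0001, 0.0, -0.0096, -0.0002, -0.0003, 0.0001]]
```

Emit:
apply_moves --rows '[[[0, 0, -0.008, 0, 0, 0], [0, 0, -0.008, 0, 0, 0], [0, 0, -0.008, 0, 0, 0], [0, 0, -0.008, 0, 0, 0], [0, 0, -0.008, 0, 0, 0], [0, 0, -0.006, 0, 0, 0], [0, 0, 0, 0, 0, 0], [0, 0, 0, 0, 0, 0]]]'

```text
clock: 8.95
tool_pos: [634.5, -39.7, 221.2]
tcp_rot: [[-0.032, 0.999, -0.002], [0.999, 0.032, 0.003], [0.003, -0.002, -1.0]]
contact_force: [-0.5, 0.4, -2.4]
opening: 21.8
```

```bash
python3 - <<'E'
from plan import *
state()
r=bot.capture("wrist");cv2.imwrite("pics/w4.png",r["image"])
S=bot.capture("side");cv2.imwrite("pics/s4.png",cv2.resize(S["image"][140:270,240:400],None,fx=4.5,fy=4.5,interpolation=cv2.INTER_CUBIC))
E
```

```text
t 8.95 p [634.5 -39.7 221.2] yaw 91.83 z [-0.002  0.003 -1.   ] F [-0.5  0.4 -2.4] open 21.8
```

View pics/s4.png

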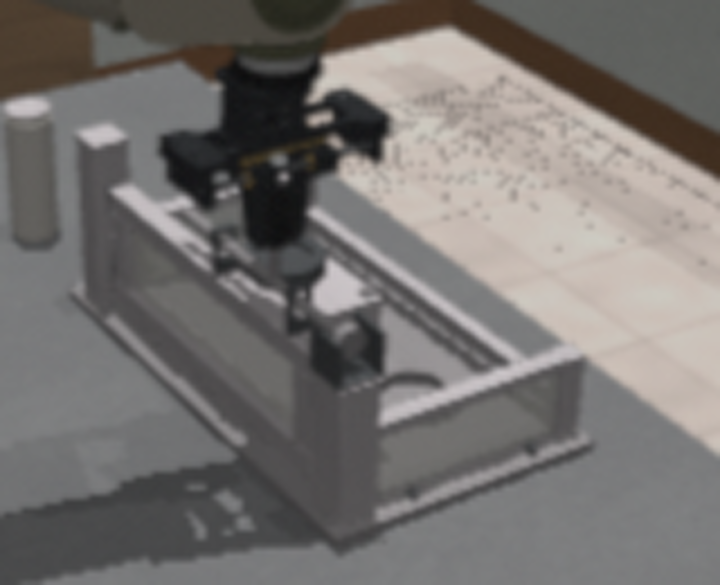

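View pics/w4.png

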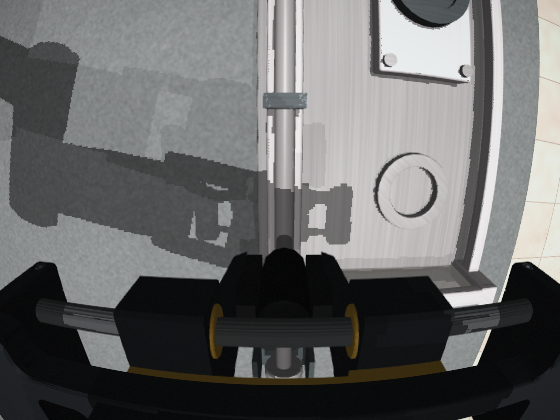

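The weight on the wrist is 2.4 N and the lift is 11.4 mm, so the bolt is held clear of the lip. The collar now shows higher between the cheeks, at about (350,335) in the crop. Drawing it back along the gate.

Emit:
apply_moves --rows '[[[0.01, 0, 0, 0, 0, 0], [0.016, 0, 0, 0, 0, 0], [0.018, 0, 0, 0, 0, 0], [0.018, 0, 0, 0, 0, 0], [0.018, 0, 0, 0, 0, 0], [0.016, 0, 0, 0, 0, 0], [0.004, 0, 0, 0, 0, 0], [0, 0, 0, 0, 0, 0]]]'

```text
clock: 10.05
tool_pos: [633.8, -13.2, 221.2]
tcp_rot: [[-0.032, 0.999, -0.002], [0.999, 0.032, 0.002], [0.002, -0.002, -1.0]]
contact_force: [0.1, -1.2, -3.0]
opening: 21.9
```

```bash
python3 - <<'E'
from plan import *
state()
E
```

```text
t 10.05 p [633.8 -13.2 221.2] yaw 91.83 z [-0.002  0.002 -1.   ] F [ 0.1 -1.2 -3. ] open 21.9
```

Emit:
apply_moves --rows '[[[0.01, 0, 0, 0, 0, 0], [0.014, 0, 0, 0, 0, 0], [0.016, 0, 0, 0, 0, 0], [0.016, 0, 0, 0, 0, 0], [0.012, 0, 0, 0, 0, 0], [0.004, 0, 0, 0, 0, 0], [0, 0, 0, 0, 0, 0], [0, 0, 0, 0, 0, 0]]]'

```text
clock: 11.05
tool_pos: [633.2, 6.0, 221.2]
tcp_rot: [[-0.032, 0.999, -0.002], [0.999, 0.032, 0.002], [0.002, -0.002, -1.0]]
contact_force: [0.6, -1.1, -2.3]
opening: 21.4
```

```bash
python3 - <<'E'
from plan import *
state()
r=bot.capture("wrist");cv2.imwrite("pics/w5.png",r["image"])
S=bot.capture("side");cv2.imwrite("pics/s5.png",cv2.resize(S["image"][140:270,240:400],None,fx=4.5,fy=4.5,interpolation=cv2.INTER_CUBIC))
T=bot.capture("top");cv2.imwrite("pics/t5.png",cv2.resize(T["image"][100:220,170:350],None,fx=4.4,fy=4.4,interpolation=cv2.INTER_CUBIC))
for n,z in (("bolt_handle",241),("bolt_nose",179),("gate_hinge",150)):
    for x in bot.landmark_of(n,"wrist")[:1]: print(n,x["centre"],x["confidence"],fatz(r,x["centre"],z).round(1))
    for x in bot.landmark_of(n,"top")[:1]: print(n,"top",x["centre"],x["confidence"],atz(T,x["centre"],z).round(1))
E
```

```text
t 11.05 p [633.2   6.  221.2] yaw 91.83 z [-0.002  0.002 -1.   ] F [ 0.6 -1.1 -2.3] open 21.4
bolt_handle [283.3, 291.2] 0.71 [632.3   5.6 241. ]
bolt_handle top [292.9, 139.7] 0.55 [735.5 -37.5 241. ]
bolt_nose [286.8, 368.8] 0.62 [ 638.3 -106.2  179. ]
bolt_nose top [318.0, 175.4] 0.65 [ 638.5 -117.3  179. ]
gate_hinge top [199.6, 180.5] 0.6 [623.3 251.  150. ]
```

View pics/s5.png

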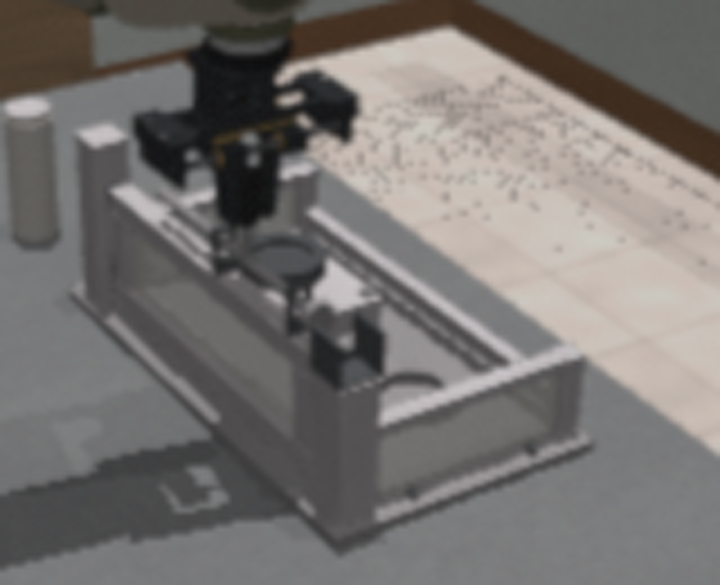

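View pics/t5.png

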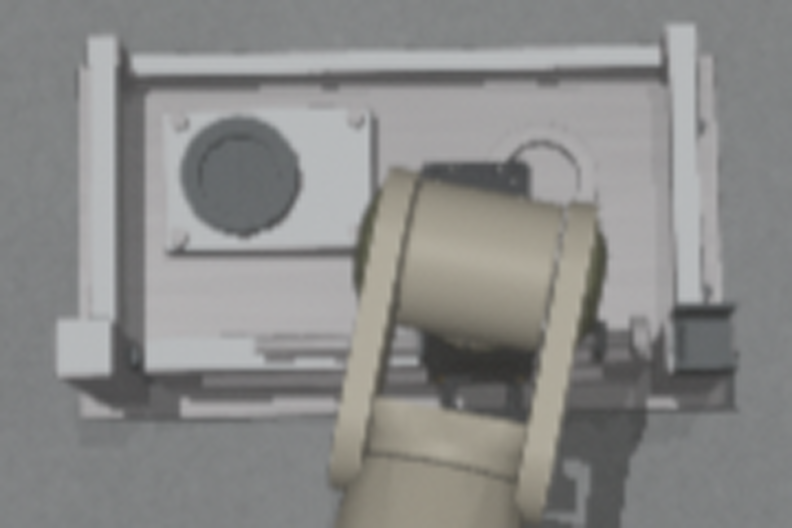

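View pics/w5.png

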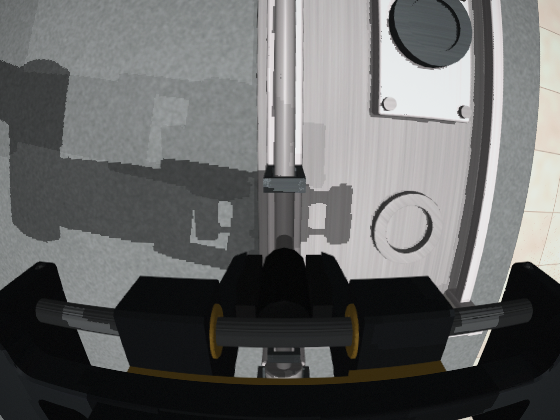

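The keeper is empty, with the collar now at about (640,335) in the top crop. The draw is 46 mm with about 1 N of drag. Next comes the arc about the hinge.

```bash
cat > arc.py <<'E'
from plan import *
H=np.array([624.8,252.5]);Y0=91.9
def where():
    p=bot.get_state()["tool_pos"];v=p[:2]-H
    a=np.degrees(np.arctan2(v[0],-v[1]))  # gate yaw
    print("radius",np.hypot(*v).round(1),"open deg",round(Y0-90-a,2)); return a
def arc(open_,n,r,z=221.2):
    s=bot.get_state();p=s["tool_pos"].copy();R=s["tcp_rot"].copy();a0=where();a1=Y0-90-open_;rows=[]
    for k in range(n):
        a=np.radians(a0+(a1-a0)*(k+1)/n);g=np.r_[H+r*np.array([np.sin(a),-np.cos(a)]),p[2]+(z-p[2])/(n-k)]
        G=np.array([[-np.sin(a),np.cos(a),0],[np.cos(a),np.sin(a),0],[0,0,-1.]])
        w=Ro.from_matrix(R.T@G).as_rotvec();w[:2]/=(n-k)
        row=np.r_[R.T@(g-p)/250,w/(np.pi/2)].round(4)
        rows.append(row.tolist());p=p+R@(row[:3]*250);R=R@Ro.from_rotvec(row[3:]*np.pi/2).as_matrix()
    for x in rows: print(x)
E
python3 - <<'E'
from arc import *
arc(11,8,246.6)
E
```

```text
radius 246.7 open deg -0.05
[0.0005, -0.0238, 0.0001, -0.0002, -0.0002, 0.0139]
[0.0003, -0.0238, 0.0001, -0.0002, -0.0001, 0.0154]
[0.0002, -0.0237, 0.0, -0.0002, -0.0002, 0.0153]
[0.0003, -0.0238, 0.0001, -0.0002, -0.0001, 0.0154]
[0.0003, -0.0238, 0.0, -0.0002, -0.0001, 0.0153]
[0.0003, -0.0238, 0.0, -0.0001, -0.0002, 0.0154]
[0.0003, -0.0237, 0.0, -0.0002, -0.0001, 0.0153]
[0.0003, -0.0238, 0.0001, -0.0001, -0.0002, 0.0153]
```

Emit:
apply_moves --rows '[[[0.0003, -0.01, 0, 0, 0, 0.0065], [0.0003, -0.018, 0, 0, 0, 0.012], [0.0003, -0.022, 0, 0, 0, 0.0145], [0.0003, -0.022, 0, 0, 0, 0.0145], [0.0003, -0.022, 0, 0, 0, 0.0145], [0.0003, -0.022, 0, 0, 0, 0.0145], [0.0003, -0.018, 0, 0, 0, 0.012], [0.0003, -0.01, 0, 0, 0, 0.006]]]' --grip_force 13

```text
clock: 12.5
tool_pos: [595.1, 7.9, 221.8]
tcp_rot: [[0.127, 0.992, -0.0], [0.992, -0.127, 0.001], [0.001, -0.0, -1.0]]
contact_force: [3.0, -2.0, -3.3]
opening: 21.5
```

```bash
python3 - <<'E'
from arc import *
state();arc(20,8,246.6)
E
```

```text
t 12.5 p [595.1   7.9 221.8] yaw 82.71 z [-0.     0.001 -1.   ] F [ 3.  -2.  -3.3] open 21.5
radius 246.4 open deg 8.83
[-0.0006, -0.024, 0.0003, -0.0, -0.0001, 0.0115]
[0.0003, -0.0241, 0.0003, -0.0, -0.0001, 0.0155]
[0.0003, -0.024, 0.0003, -0.0, -0.0001, 0.0155]
[0.0003, -0.024, 0.0003, -0.0001, -0.0001, 0.0156]
[0.0003, -0.0241, 0.0003, -0.0001, -0.0001, 0.0155]
[0.0003, -0.024, 0.0003, -0.0, -0.0001, 0.0155]
[0.0003, -0.024, 0.0002, -0.0001, -0.0001, 0.0155]
[0.0002, -0.0241, 0.0003, -0.0, -0.0002, 0.0155]
```

The spring pull shows as 3 N in +x and the radius has held.

Emit:
apply_moves --rows '[[[0, -0.014, 0, 0, 0, 0.007], [0.0003, -0.022, 0, 0, 0, 0.014], [0.0003, -0.022, 0, 0, 0, 0.0145], [0.0003, -0.022, 0.0005, 0, 0, 0.0145], [0.0003, -0.022, 0.0005, 0, 0, 0.0145], [0.0003, -0.022, 0.0005, 0, 0, 0.0145], [0.0003, -0.018, 0, 0, 0, 0.012], [0.0003, -0.01, 0, 0, 0, 0.006]]]'

```text
clock: 13.5
tool_pos: [555.5, 16.2, 221.5]
tcp_rot: [[0.286, 0.958, 0.001], [0.958, -0.286, 0.001], [0.001, 0.0, -1.0]]
contact_force: [2.7, -2.6, -2.5]
opening: 21.4
```

```bash
python3 - <<'E'
from arc import *
state();arc(25,6,246.6)
E
```

```text
t 13.5 p [555.5  16.2 221.5] yaw 73.35 z [ 0.001  0.001 -1.   ] F [ 2.7 -2.6 -2.5] open 21.4
radius 246.2 open deg 18.24
[-0.0013, -0.0194, 0.0002, 0.0, -0.0001, 0.0092]
[0.0002, -0.0194, 0.0002, 0.0, -0.0001, 0.0125]
[0.0002, -0.0193, 0.0002, 0.0, -0.0001, 0.0125]
[0.0001, -0.0194, 0.0002, 0.0, -0.0002, 0.0125]
[0.0002, -0.0194, 0.0002, 0.0001, -0.0001, 0.0125]
[0.0002, -0.0194, 0.0003, 0.0, -0.0002, 0.0125]
```

Emit:
apply_moves --rows '[[[-0.001, -0.014, 0, 0, 0, 0.007], [0.0003, -0.021, 0, 0, 0, 0.0135], [0.0003, -0.022, 0.0003, 0, 0, 0.014], [0.0003, -0.021, 0.0003, 0, 0, 0.0135], [0.0003, -0.018, 0, 0, 0, 0.012], [0.0003, -0.012, 0, 0, 0, 0.008], [0, 0, 0, 0, 0, 0], [0, 0, 0, 0, 0, 0]]]'

```text
clock: 14.5
tool_pos: [528.5, 25.9, 221.5]
tcp_rot: [[0.394, 0.919, 0.002], [0.919, -0.394, 0.001], [0.002, 0.001, -1.0]]
contact_force: [2.7, -1.4, -3.0]
opening: 21.8
```

```bash
python3 - <<'E'
from arc import *
state();arc(25.3,3,246.6)
r=bot.capture("wrist");cv2.imwrite("pics/w6.png",r["image"])
S=bot.capture("side");cv2.imwrite("pics/s6.png",cv2.resize(S["image"][140:270,220:380],None,fx=4.5,fy=4.5,interpolation=cv2.INTER_CUBIC))
T=bot.capture("top");cv2.imwrite("pics/t6.png",cv2.resize(T["image"][90:270,80:450],None,fx=2.1,fy=2.1,interpolation=cv2.INTER_CUBIC))
for n in ("bolt_handle","bolt_nose"):
  for c,q in (("wrist",fatz),("top",atz)):
    for x in bot.landmark_of(n,c)[:1]: print(n,c,x["centre"],x["confidence"],q(r if c=="wrist" else T,x["centre"],241 if "h" in n[5:] else 179).round(1))
E
```

```text
t 14.5 p [528.5  25.9 221.5] yaw 66.8 z [ 0.002  0.001 -1.   ] F [ 2.7 -1.4 -3. ] open 21.8
radius 246.2 open deg 24.93
[-0.0017, -0.0021, 0.0005, 0.0002, -0.0003, -0.0005]
[-0.0, -0.0021, 0.0004, 0.0002, -0.0004, 0.0013]
[-0.0, -0.0021, 0.0005, 0.0002, -0.0003, 0.0014]
bolt_handle wrist [284.6, 293.6] 0.82 [527.4  24.1 241. ]
bolt_nose wrist [285.1, 369.8] 0.75 [483.8 -79.3 179. ]
bolt_nose top [307.4, 224.4] 0.72 [487.4 -85.2 179. ]
```

View pics/s6.png

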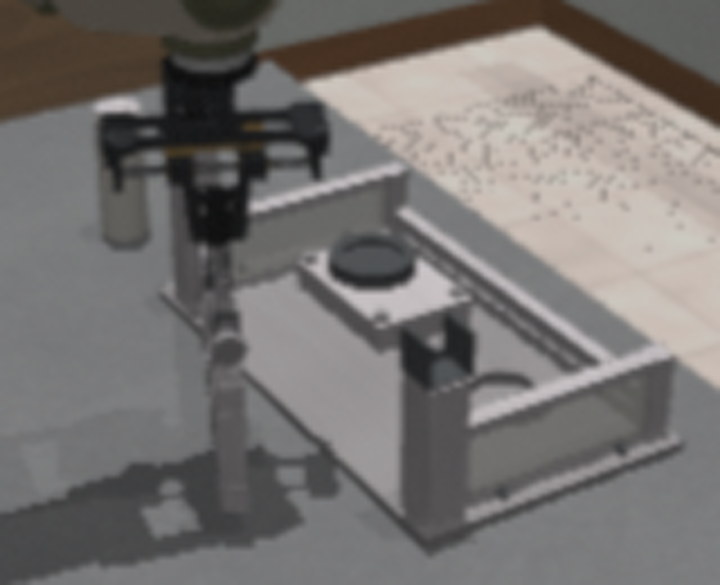

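View pics/t6.png

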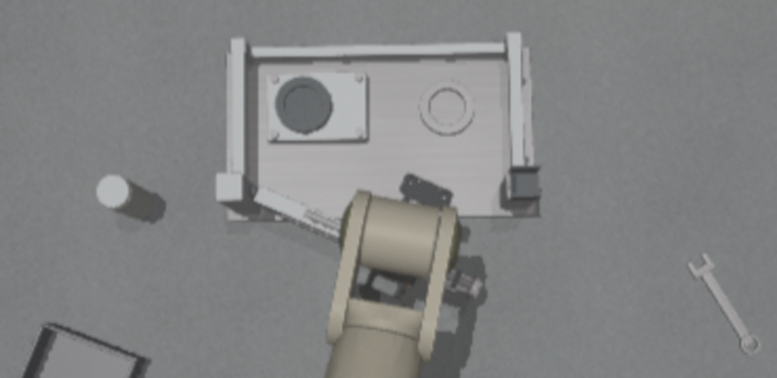

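View pics/w6.png

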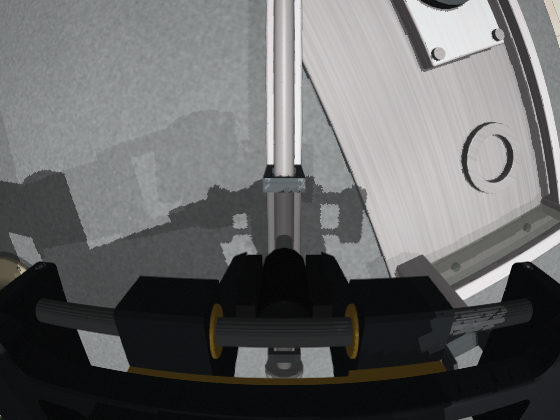

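The pictures show the gate swung towards the robot and in line with the tool. The handle is still gripped at about (284,290), the keeper is empty, and the bystanders are where they were. Handing in.

```bash
python3 - <<'E'
from arc import *
state();where()
print(bot.finish_job())
E
```

```text
t 14.85 p [528.5  26.  221.5] yaw 66.79 z [ 0.001  0.001 -1.   ] F [ 3.4 -1.9 -3. ] open 21.6
radius 246.2 open deg 24.94
the job is handed in; nothing more can be done
None
```

The gate is about 24.9° open and still held by the drawn bolt's handle. I handed the job in at 14.85 s; no verdict was given.

I pinched the handle at 13 N, lifted the bolt 11.4 mm, and drew it 46 mm towards the hinge. I then swung the gate along its arc about the hinge.

**Last checks:**
- **Grip:** the fingers are 21.6 mm apart on the 22 mm sleeve. The wrist reads about 3.9 N sideways, about what the gate spring should pull, plus 3 N of bolt weight.
- **Bolt:** the keeper is empty in the side picture. The handle is about 246 mm from the hinge, against 249 mm expected for a 46 mm draw.
- **Bystanders:** the can, bin, spanner and ring look unmoved in the top picture.

**Disagreements:**
- **Early position fixes:** the first side- and top-camera fixes differed by up to about 16 mm, so I relied on the top and wrist views.
- **Nose position:** the wrist and top cameras still differed by about 7 mm on the nose at the end. After the draw, with the arm in the way, the top camera also gave one wrong fix for the handle, which I ignored.

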